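# Sort the bench handful into the organiser trays

### The arm

A 6-joint arm with a two-finger parallel gripper is mounted at the origin on a cart in front of the work surface, level with it; the furniture and walls round the work are solid. World frame = base frame: x ahead of the robot, y to its left, z up, the work surface at z = 0. Lengths are in m, angles in rad, forces in N, time in s.
With the tool pointing down it reaches from about 0.325 to 0.775 m from the base axis. Payload 5.5 kg.
Tool frame: the origin (TCP) lies midway between the tips of the shut fingers; the grasp point (between the pads) lies 19 mm behind it; z points along the fingers, y is the line along which they close (so a half turn about z gives the same grasp; the last joint's range is limited). The gripper opens to 85 mm and grips with 20 to 120 N. Pads are 22 mm wide; open, the fingers measure 114 mm over their backs; the gripper's body (76 mm by 85 mm) begins 54 mm behind the grasp point. The pads swing forward as they close: fully open they stand 13 mm farther back than shut.
Start: joints at [-1.279, 0.091, 1.231, -0, 1.82, -0.057], TCP at [0.205, -0.564, 0.231] pointing down, gripper open.
Joint ranges: [-2.87, 2.87], [-0.86, 2.18], [0.17, 2.46], [-1.51, 4.65], [0.06, 2.69], [-2.65, 2.65]. Speed limits (rad/s): [2.57, 2.57, 3.01, 3.14, 3.14, 3.14].

### API

Orientations are given as [roll, pitch, yaw] about the fixed x, y, z axes, in that order (R = Rz(yaw) Ry(pitch) Rx(roll)).
In Python, from station import env gives the robot as it stands. The module is installed in compiled form; this text tells all that it offers.
- The arm moves only by the tool jog_arm, never from a script. Its argument "deltas" is one flat list of numbers, 7 for each row, row after row: the opening, from 0 (shut) to 1 (fully open), then the shift along the tool's x, y, z in m, then the turn, a rotation vector about the tool's x, y, z in degrees. In form: [grip, dx, dy, dz, rx, ry, rz, grip, dx, dy, dz, rx, ry, rz, ...]. A call has exactly 10 rows; each row shifts and turns the commanded pose from where the row before left it, along the tool's axes as they then stand; what a row does not reach is not made up. A row lasts 1/12 s, in which the tool goes at most 41.7 mm and 7.16 degrees, less where a joint would pass 70% of its speed; a pose out of reach is approached as far as the arm can. A call with a gripper value outside its range is refused whole. The fingers move at their own pace and stop on an object; the grip force is fixed at half the most. Time passes only in rows, so rows that do not move let the fingers close, or fill a call up. It gives the time, the measured TCP pose, the force, the opening and the grip force at its end, in the units of the state.
- env.sense(): the state, without advancing time (a new reading comes with each control period).
- env.snapshot(name): name is "scene" or "top"; returns a dict with "image" (420x560x3 uint8, red, green, blue), "intrinsics" (3x3 intrinsics, pixels), "k1" (the pictures are not rectified: a ray, as slopes to the right and down, at radius r is drawn at 1 + k1 r^2 times it, then the intrinsics apply), "world_to_cam" (4x4, takes a point from world to camera coordinates). Camera axes: x right, y up, looking along -z (the intrinsics and any distortion apply to the point x, -y, -z); pixel columns grow to the right and rows downward; lengths in m; the calibration is good to about 2 mm. A picture is of the moment at which its call begins. There is no depth.
- env.sign_off(): hands the job in; it is judged then, once.
The state is a dict: "t": time; "joint_pos": joint angles; "qvel": joint speeds; "joint_torque": joint torques, N m; "tcp_pos": TCP position; "tool_rot": TCP orientation; "contact_force": force on the tool from outside, world axes, zero at the start; "moment": the same for the moment, N m; "width": finger opening in m; "grip_force": force on a finger pad.
Only numpy, scipy, OpenCV 4.12 (cv2) and the standard library are available. Lean on these libraries where they do the work, as an engineer would, in place of code of your own. Each camera call takes 0.05 s, during which the arm holds its last target. There are 200 camera calls.

### The job

Sort the five loose things at the front of the worktop: the two marker pens go in the blue tray, the small black tube rack and the pale yellow cap strip in the green tray, and the petri dish in the yellow tray, one thing to a bay, each lying flat on the bay's floor. Lower each one into its bay rather than dropping it, keep the petri dish level with its lid up, and leave the brown bottle and the timer beside the work standing where they are.

Things in the scene. Friction and masses are not known exactly. Their poses are not given: they have to be found in the camera images.
- blue_tray: Blue open tray fixed to the worktop, 160 mm (its x) x 175 mm (its y) outside; walls 20 mm high, 4 mm thick, floor 4 mm thick. A 4 mm divider along x, as high as the walls, parts it into two bays, each 152 (x) x 81 mm (y) inside, centred at y = +43 and -43 mm. Origin: centre of the underside; z up. White label on its outer -x wall, toward the robot.
- green_tray: Green open tray fixed to the worktop, 160 mm (its x) x 175 mm (its y) outside; walls 20 mm high, 4 mm thick, floor 4 mm thick. A 4 mm divider along x, as high as the walls, parts it into two bays, each 152 (x) x 81 mm (y) inside, centred at y = +43 and -43 mm. Origin: centre of the underside; z up. White label on its outer -x wall, toward the robot.
- yellow_tray: Yellow open tray fixed to the worktop, 160 mm (its x) x 175 mm (its y) outside; walls 20 mm high, 4 mm thick, floor 4 mm thick. A 4 mm divider along x, as high as the walls, parts it into two bays, each 152 (x) x 81 mm (y) inside, centred at y = +43 and -43 mm. Origin: centre of the underside; z up. White label on its outer -x wall, toward the robot.
- black_marker: white lab marker pen with a black cap, a round rod 11 mm thick and 124 mm long, 20 g, lying at the front of the worktop before the robot (pens far off at the right end are not meant); it can roll. Origin: halfway along, at the skin (5.6 mm off the rod's axis; on the underside at the start); the rod runs along its y axis.
- red_marker: white lab marker pen with a red cap, a round rod 11 mm thick and 124 mm long, 20 g, lying at the front of the worktop before the robot (pens far off at the right end are not meant); it can roll. Origin: halfway along, at the skin (5.6 mm off the rod's axis; on the underside at the start); the rod runs along its y axis.
- black_rack: Black rack for small tubes, a block 72 mm (its x) x 30 mm (its y) x 16 mm high, about 60 g. Origin: centre of the underside; z up.
- yellow_strip: Pale yellow strip of tube caps, 20 mm (its x) x 88 mm (its y), 10 mm high over the caps; its solid base that can be gripped is only 6 mm high; about 30 g. Origin: centre of the underside; z up.
- petri_dish: Clear round petri dish with its lid on, 62 mm across, 16 mm high, 22 g. Origin: centre of the underside; z up.
- bottle_amber: Bystander: brown reagent bottle with a black cap, 60 mm across, 114 mm high, standing loose to the left of the work. Origin: centre of the underside. Leave it alone.
- lab_timer: Bystander: pale digital timer with blue and red keys, 62 x 68 x 20 mm, lying loose to the right of the work. Origin: centre of the underside. Leave it alone.
- lip_rack: Fixed obstacle: three pipettes hung in a holder on the shelf edge behind the middle of the worktop. Their tips reach 103 mm toward the robot (world -x) and lie 20 mm above this origin; the group is 132 mm wide (world y), centred on it. Keep the hand and wrist clear: pass in front of them when crossing over.
Mind the look-alikes: they are no part of the job. What is shaped like the petri_dish but purple is not meant.

How it is judged:
By the outcome, as a careful person would: the job done as asked, in the order asked, and still so for the second after the job is handed in, with the robot touching nothing.
It also fails if it takes over 128 s, if anything falls off the work surface, if the arm or the gripper's body presses on something with over 40 N, if the wrist force passes 120 N, or if a joint passes its speed limit or range.

## Working session

There is one attempt and no reset: what is moved stays moved. The work goes in short steps, Python scripts to look and compute and a tool call to move; the robot and the scene stay as the last step left them, time stands still between calls to the robot, and variables do not carry over. Pictures are saved under pics/ and viewed, at most 14 in all, crops included, and the job is handed in when it is done.

Besides the shell and the picture viewer there is one more tool, called in YAML: its name, and indented under it one key for each argument. jog_arm: Moves the arm, as the interface text tells. Its arguments: {"type":"object","properties":{"deltas":{"type":"array","items":{"type":"number"}}},"required":["deltas"]}

```bash
mkdir -p pics; ls; cat > h.py <<'E'
import numpy as np, cv2, pickle
from station import env
def snap(n,f):
    s=env.snapshot(n); cv2.imwrite(f'pics/{f}.png',s['image'][:,:,::-1]); pickle.dump(s,open(f'pics/{f}.pkl','wb')); return s
def load(f): return pickle.load(open(f'pics/{f}.pkl','rb'))
def ray(s,u,v):
    K=np.array(s['intrinsics']);d=np.array([s['k1'],0,0,0],float)
    p=cv2.undistortPoints(np.array([[[u,v]]],float),K,d)[0,0]
    M=np.array(s['world_to_cam']);R=M[:3,:3]
    return -R.T@M[:3,3], R.T@np.array([p[0],-p[1],-1.])
def at(s,u,v,z):
    c,r=ray(s,u,v); return c+r*(z-c[2])/r[2]
def tri(views):
    A=np.zeros((3,3));b=np.zeros(3);L=[]
    for s,u,v in views:
        c,r=ray(s,u,v); r=r/np.linalg.norm(r); P=np.eye(3)-np.outer(r,r);A+=P;b+=P@c;L.append((P,c))
    x=np.linalg.solve(A,b); return x,[np.linalg.norm(P@(x-c)) for P,c in L]
def proj(s,p):
    M=np.array(s['world_to_cam']);q=M@np.append(p,1);x,y=q[0]/-q[2],-q[1]/-q[2];k=1+s['k1']*(x*x+y*y);K=np.array(s['intrinsics'])
    return (K@[x*k,y*k,1])[:2]
E
python3 - <<'E'
from h import *
for n in('scene','top'):
    s=snap(n,n+'0'); print(n,s['intrinsics'],s['k1'],np.round(s['world_to_cam'],3).tolist())
print(env.sense())
E
```

```text
pics
scene [[491.17013193   0.         281.37577663]
 [  0.         491.17013193 210.78429032]
 [  0.           0.           1.        ]] -0.17565488055282083 [[0.854, -0.521, 0.004, -0.536], [0.379, 0.627, 0.681, -0.317], [-0.357, -0.58, 0.733, -1.634], [0.0, 0.0, 0.0, 1.0]]
top [[393.74943907   0.         280.10426065]
 [  0.         393.74943907 217.54363425]
 [  0.           0.           1.        ]] -0.011935173463093566 [[0.015, -1.0, -0.012, -0.014], [0.99, 0.014, 0.142, -0.608], [-0.142, -0.014, 0.99, -1.395], [0.0, 0.0, 0.0, 1.0]]
{'t': 0.1, 'joint_pos': array([-1.27868385e+00,  9.18010641e-02,  1.23180134e+00, -9.68940269e-06,
        1.81980199e+00, -5.66634558e-02]), 'qvel': array([ 7.12116709e-05, -2.52622781e-03, -3.19692231e-03, -1.87953774e-03,
        1.60310572e-03,  1.43490344e-05]), 'joint_torque': array([ 3.45023800e-03, -4.60217750e+01, -4.19217861e+01,  7.52696747e-05,
        1.05933155e-02,  7.19614832e-06]), 'tcp_pos': array([ 0.20498874, -0.5636172 ,  0.23023321]), 'tool_rot': array([-3.13978328e+00, -9.32249722e-05,  3.48773464e-01]), 'contact_force': array([-1.07376521,  0.18891189,  0.2888786 ]), 'moment': array([ 0.01330448, -0.00675411, -0.05971591]), 'grip_force': 0.0, 'width': 0.08524158330983862}
```

View pics/scene0.png

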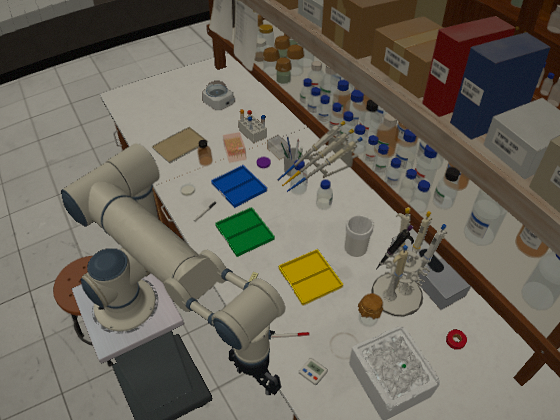

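View pics/top0.png

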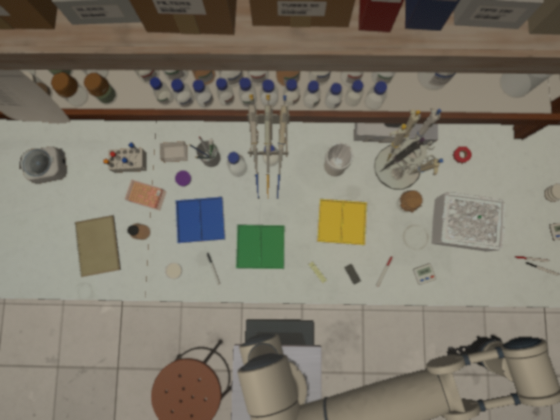

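The scene view shows the blue tray (240,187), green tray (245,231) and yellow tray (310,277). In the top view:

- black marker (213,268)
- pale petri dish (174,270); the purple one at (183,178) is the decoy
- cap strip (317,271)
- rack (353,273)
- red marker (384,271); the pens at (533,262) are decoys
- timer (424,273)
- bottle (139,231)

I'll confirm these in one enlarged crop.

```bash
python3 - <<'E'
from h import *
s=load('top0');im=np.ascontiguousarray(s['image'][:,:,::-1])
a=im[235:295,155:315];b=im[235:295,300:460]
cv2.imwrite('pics/crop1.png',cv2.resize(np.vstack([a,b]),None,fx=5,fy=5,interpolation=cv2.INTER_CUBIC))
for n in('top0','scene0'):
    s=load(n);hsv=cv2.cvtColor(s['image'],cv2.COLOR_RGB2HSV)
    for c,lo,hi in(('blue',100,125),('green',50,85),('yellow',20,32)):
        m=cv2.inRange(hsv,(lo,150,60),(hi,255,255))
        m=cv2.morphologyEx(m,cv2.MORPH_CLOSE,np.ones((5,5)))
        k,l,st,ce=cv2.connectedComponentsWithStats(m);i=1+st[1:,4].argmax()
        ct=cv2.findContours((l==i).astype('u1'),0,1)[0][0]
        q=cv2.convexHull(ct)
        for e in np.arange(1,15,.25):
            p=cv2.approxPolyDP(q,e,True)
            if len(p)==4:break
        print(n,c,ce[i].round(1),st[i,4],p[:,0].tolist(),cv2.minAreaRect(q), at(s,*ce[i],.01).round(3) )
E
```

```text
top0 blue [199.8 219.8] 1568 [[219, 201], [221, 236], [181, 240], [179, 203]] ((199.87564086914062, 219.7588653564453), (37.97467803955078, 42.10700607299805), 85.91438293457031) [0.601 0.296 0.01 ]Traceback (most recent call last):
  File "<stdin>", line 10, in <module>
ValueError: attempt to get argmax of an empty sequence
```

View pics/crop1.png

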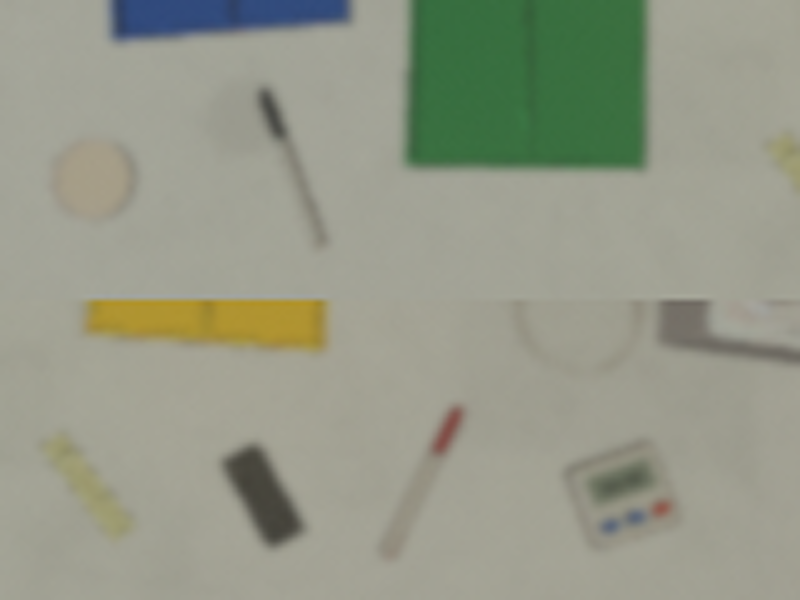

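The crop (stacked halves) shows:

- pale-orange petri dish, about top px (174,271); purple look-alike at (183,178), rejected by colour
- black marker from (208,253) to (219,284)
- strip from (311,263) to (324,281)
- rack (352,274)
- red marker from (392,257) to (378,286); the right-end pens at (533,262) are rejected as too far off

Next I'll measure these from both views.

```bash
cat >> h.py <<'E'
TR={'blue':((100,150,60),(125,255,255)),'green':((50,110,40),(85,255,255)),'yellow':((18,150,90),(32,255,255))}
def mask(s,lo,hi):
    return cv2.morphologyEx(cv2.inRange(cv2.cvtColor(s['image'],cv2.COLOR_RGB2HSV),lo,hi),cv2.MORPH_CLOSE,np.ones((5,5)))
def big(m,min_a=500):
    k,l,st,ce=cv2.connectedComponentsWithStats(m);i=1+st[1:,4].argmax();return (l==i).astype('u1'),ce[i],st[i]
def blob(s,u,v,r=24,t=14):
    "component nearest u,v that differs from the local table colour"
    u0,v0=int(u-r),int(v-r);c=s['image'][v0:v0+2*r,u0:u0+2*r].astype(float)
    d=np.abs(c-np.median(c.reshape(-1,3),0)).max(2);m=(d>t).astype('u1');m=cv2.morphologyEx(m,cv2.MORPH_CLOSE,np.ones((3,3)))
    k,l,st,ce=cv2.connectedComponentsWithStats(m)
    i=min([j for j in range(1,k) if st[j,4]>15],key=lambda j:np.hypot(*(ce[j]-r)))
    ys,xs=np.nonzero(l==i);w=d[ys,xs];P=np.c_[xs+u0,ys+v0].astype(float);c0=P.mean(0)
    _,_,V=np.linalg.svd(P-c0);h=(P-c0)@V[0];return c0,V[0],h.min(),h.max(),len(P)
from scipy.optimize import least_squares
def fit_tray(views,col):
    obs=[]
    for s in views:
        m,c,st=big(mask(s,*TR[col])); obs.append((s,m))
    def outline(p,s):
        R=np.array([[np.cos(p[2]),-np.sin(p[2])],[np.sin(p[2]),np.cos(p[2])]])
        pts=[proj(s,np.append(R@[x,y]+p[:2],z+p[3])) for x in(-.08,.08) for y in(-.0875,.0875) for z in(0,.02)]
        return cv2.convexHull(np.array(pts,np.float32))[:,0]
    def res(p):
        r=[]
        for s,m in obs:
            h=outline(p,s);ct=np.vstack([c[:,0] for c in cv2.findContours(m,0,1)[0]]).astype(float)
            cen=h.mean(0)
            r+=[cv2.pointPolygonTest(h.reshape(-1,1,2),(float(a),float(b)),True) -.5 for a,b in ct]
        return r
    g=at(obs[0][0],*np.argwhere(obs[0][1])[:,::-1].mean(0),.01)
    o=least_squares(res,[g[0],g[1],0,0],loss='soft_l1',diff_step=1e-3,x_scale=[.01,.01,.1,.01]);return o.x,np.sqrt(np.mean(o.fun**2))
E
python3 - <<'E'
from h import *
T,S=load('top0'),load('scene0')
for c in TR:
    for nm,vs in(('both',[T,S]),('top',[T])):
        x,r=fit_tray(vs,c);print(c,nm,x.round(4),r.round(2))
for n,u,v,z in(('bm',213,268,.0056),('dish',174,270.5,.008),('strip',317.5,272,.005),('rack',352.4,274,.008),('rm',385,271.5,.0056)):
    c,d,a,b,k=blob(T,u,v);print(n,c.round(1),k,at(T,*c,z).round(4),'ends',[at(T,*(c+d*e),z).round(4).tolist() for e in(a,b)])
for n,u,v in(('dish',188,189),('bm',205,211)):
    c,d,a,b,k=blob(S,u,v,18);print('scene',n,c.round(1),k,(c+d*a).round(1),(c+d*b).round(1))
    t={'dish':(174,270.5),'bm':(213,268)}[n];X=tri([(T,*blob(T,*t)[0]),(S,*c)]);print(X)
print('cams',ray(T,0,0)[0],ray(S,0,0)[0])
E
```

```text
blue both [ 0.6063  0.3029 -0.     -0.0089] 2.38
blue top [ 0.629   0.3413  0.0882 -0.2084] 0.41
green both [ 0.5075  0.0705 -0.0035 -0.0035] 1.41
green top [ 0.5128  0.0749 -0.     -0.1201] 0.33
yellow both [ 6.031e-01 -2.324e-01 -6.240e-02 -2.000e-04] 0.94
yellow top [ 6.017e-01 -2.338e-01 -1.000e-04  0.000e+00] 1.35
bm [212.2 265.6] 131 [0.4313 0.2437 0.0056] ends [[0.4818, 0.2669, 0.0056], [0.3656, 0.2135, 0.0056]]
dish [174.  270.2] 166 [0.4121 0.3837 0.008 ] ends [[0.4137, 0.4135, 0.008], [0.4108, 0.3572, 0.008]]
strip [317.4 272. ] 148 [ 0.414  -0.1444  0.005 ] ends [[0.4487, -0.1167, 0.005], [0.3805, -0.1712, 0.005]]
rack [352.2 273.7] 222 [ 0.4095 -0.2719  0.008 ] ends [[0.444, -0.252, 0.008], [0.3755, -0.2914, 0.008]]
rm [384.8 269.4] 131 [ 0.4267 -0.3919  0.0056] ends [[0.4784, -0.4191, 0.0056], [0.3672, -0.3604, 0.0056]]
scene dish [186.8 189.8] 107 [195. 190.] [180.  189.7]
(array([0.41068262, 0.38410784, 0.00885725]), [np.float64(0.001560550325547249), np.float64(0.0015605503255472627)])
scene bm [205.4 210.8] 100 [215.6 201.5] [194.  221.1]
(array([4.29433570e-01, 2.45531533e-01, 1.12609167e-04]), [np.float64(0.0021771390404161546), np.float64(0.0021771390404160796)])
cams [ 0.40409554 -0.02488707  1.46678967] [-0.00570583 -1.0278901   1.41444465]
```

```bash
cat > edit.py <<'E'
t=open('h.py').read()
i=t.index("    o=least_squares")
t=t[:i]+"""    f=lambda q:np.r_[g[0]+(q[0]-1)*.1,g[1]+(q[1]-1)*.1,(q[2]-1),(q[3]-1)*.1][:4]*np.array([1,1,1,fz])
    o=least_squares(lambda q:res(f(q)),np.ones(4),loss='soft_l1',diff_step=3e-3);return f(o.x),np.sqrt(np.mean(o.fun**2))
"""
t=t.replace("def fit_tray(views,col):","def fit_tray(views,col,fz=1):")
t+='''
def go(x,y,z,yaw=None,n=10):
    "mm per row (n rows) in the tool frame to reach x,y,z at the present yaw, and the turn"
    st=env.sense();p=st['tcp_pos'];w=st['tool_rot'][2];d=np.array([x,y,z])-p
    print('tcp',p.round(4),'yaw',np.degrees(w).round(2),'F',st['contact_force'].round(1),'w',st['width'].round(4),'gf',np.round(st['grip_force'],1),'t',st['t'].round(2) if hasattr(st['t'],'round') else round(st['t'],2))
    print(' tool mm total',(1e3*np.array([np.cos(w)*d[0]+np.sin(w)*d[1],np.sin(w)*d[0]-np.cos(w)*d[1],-d[2]])).round(1),'rz total',None if yaw is None else round(np.degrees(w)-yaw,1))
'''
open('h.py','w').write(t)
E
python3 edit.py; python3 - <<'E'
from h import *
T,S=load('top0'),load('scene0')
for c in TR:
    for nm,vs,fz in(('both',[T,S],1),('top z0',[T],0),('scene z0',[S],0)):
        x,r=fit_tray(vs,c,fz);print(c,nm,x.round(4),r.round(2))
go(.42,-.2,.15,24.7)
E
```

```text
blue both [ 0.6085  0.3064  0.096  -0.0121] 2.42
blue top z0 [ 0.5994  0.2962 -0.0667  0.    ] 3.08
blue scene z0 [0.6043 0.2968 0.0968 0.    ] 0.69
green both [ 0.5075  0.0707 -0.0047 -0.0037] 1.42
green top z0 [ 0.5053  0.0661 -0.0069  0.    ] 1.77
green scene z0 [ 0.5068  0.0689 -0.0072  0.    ] 0.51
yellow both [ 6.032e-01 -2.323e-01 -6.240e-02 -6.000e-04] 0.95
yellow top z0 [ 0.6019 -0.2336 -0.0655  0.    ] 1.17
yellow scene z0 [ 0.6037 -0.232  -0.0619  0.    ] 0.48Traceback (most recent call last):
  File "<stdin>", line 6, in <module>
  File "h.py", line 57, in go
    print('tcp',p.round(4),'yaw',np.degrees(w).round(2),'F',st['contact_force'].round(1),'w',st['width'].round(4),'gf',np.round(st['grip_force'],1),'t',st['t'].round(2) if hasattr(st['t'],'round') else round(st['t'],2))
                                                                                             ^^^^^^^^^^^^^^^^^
AttributeError: 'float' object has no attribute 'round'
```

```bash
sed -i "s/^TR=.*/TR={'blue':((95,90,40),(130,255,255)),'green':((45,80,30),(90,255,255)),'yellow':((15,100,70),(36,255,255))}/; s/st\['width'\].round(4)/round(st['width'],4)/; s/np.degrees(w).round(2)/round(float(np.degrees(w)),2)/" h.py; python3 - <<'E'
from h import *
T,S=load('top0'),load('scene0')
for c in TR:
    for nm,vs,fz in(('both',[T,S],1),('top z0',[T],0),('scene z0',[S],0)):
        x,r=fit_tray(vs,c,fz);print(c,nm,x.round(4),r.round(2),big(mask(vs[0],*TR[c]))[2])
go(.42,-.2,.15,24.7)
E
```

```text
blue both [ 1.0713 -0.189  -1.4917  0.551 ] 128.91 [ 177  198   47   44 1885]
blue top z0 [0.6023 0.2958 0.0951 0.    ] 0.99 [ 177  198   47   44 1885]
blue scene z0 [2.0981 0.2553 0.2317 0.    ] 27.66 [ 451   48   99   91 4583]
green both [0.5054 0.0677 0.0013 0.0012] 0.77 [ 237  225   47   43 1921]
green top z0 [0.5044 0.0672 0.003  0.    ] 0.89 [ 237  225   47   43 1921]
green scene z0 [ 0.5069  0.0692 -0.0036  0.    ] 0.43 [ 215  208   60   49 1644]
yellow both [ 0.6105 -0.2032 -1.4919  0.8621] 38.16 [ 317  199   50   46 2029]
yellow top z0 [ 0.6018 -0.2338 -0.062   0.    ] 0.35 [ 317  199   50   46 2029]
yellow scene z0 [1.9288 1.0154 0.0818 0.    ] 33.37 [ 322    0  124   98 5142]
tcp [ 0.205  -0.5636  0.2302] yaw 19.98 F [-1.1  0.2  0.3] w 0.0852 gf 0.0 t 0.1
 tool mm total [ 326.3 -268.2   80.2] rz total -4.7
```

jog_arm:
  deltas: [0.4,0.03,0.0,0.008,0,0,0,0.4,0.03,-0.025,0.008,0,0,0,0.4,0.03,-0.03,0.008,0,0,0,0.4,0.03,-0.03,0.008,0,0,0,0.4,0.03,-0.03,0.008,0,0,0,0.4,0.03,-0.03,0.008,0,0,0,0.4,0.03,-0.03,0.008,0,0,0,0.4,0.03,-0.03,0.008,0,0,0,0.4,0.03,-0.03,0.008,0,0,0,0.4,0.03,-0.03,0.008,0,0,0]

```text
t: 0.93
tcp_pos: [0.3916, -0.2211, 0.1528]
tool_rot: [-3.141, 0.0, 0.348]
contact_force: [1.6, -0.3, -0.2]
width: 0.0341
grip_force: 0.0
```

jog_arm:
  deltas: [0.4,0.0156,-0.0352,0.003,0,0,0,0.4,0.0156,-0.0352,0.003,0,0,0,0.4,0.0156,-0.0352,0.003,0,0,0,0.4,0.0156,-0.0352,0.003,0,0,0,0.4,0.0156,-0.0352,0.003,0,0,0,0.4,0.0156,-0.0352,0.003,0,0,0,0.4,0.0156,-0.0352,0.003,0,0,0,0.4,0.0156,-0.0352,0.003,0,0,0,0.4,0.0156,-0.0352,0.003,0,0,0,0.4,0.0156,-0.0352,0.003,0,0,0]

```text
t: 1.77
tcp_pos: [0.4172, 0.163, 0.1231]
tool_rot: [3.141, 0.0, 0.349]
contact_force: [0.8, -0.6, 0.7]
width: 0.0339
grip_force: 0.0
```

jog_arm:
  deltas: [0.4,0.0156,-0.0352,0.003,0,0,0,0.4,0.0156,-0.0352,0.003,0,0,0,0.4,0,0,0.01,0,0,-2.4,0.4,0,0,0.01,0,0,-2.3,0.4,0,0,0.01,0,0,0,0.4,0,0,0,0,0,0,0.4,0,0,0,0,0,0,0.4,0,0,0,0,0,0,0.4,0,0,0,0,0,0,0.4,0,0,0,0,0,0]

```text
t: 2.6
tcp_pos: [0.4235, 0.2377, 0.0884]
tool_rot: [-3.142, -0.002, 0.43]
contact_force: [0.5, 0.2, -0.1]
width: 0.034
grip_force: 0.0
```

```bash
python3 - <<'E'
from h import *
S=snap('scene','scene1');T=snap('top','top1');go(.4237,.2402,.03,24.7)
im=lambda s,x0,y0,w,h:cv2.resize(s['image'][y0:y0+h,x0:x0+w,::-1],(800,300),interpolation=cv2.INTER_CUBIC)
cv2.imwrite('pics/crop2.png',np.vstack([im(S,195,240,160,60)*1,im(T,155,235,160,60)]))
for n in('rack','strip','rm','bm'):pass
X={'strip':(.4146,-.144,.005),'rack':(.4098,-.2717,.008),'rm':(.4228,-.3898,.0056),'bm':(.4237,.2402,.0056),'dish':(.411,.384,.008)}
for k,v in X.items():print(k,proj(S,v).round(1),proj(T,v).round(1))
E
```

```text
tcp [0.4233 0.2378 0.0882] yaw 24.64 F [-0.3  0.4 -0.2] w 0.0342 gf 0.0 t 2.7
 tool mm total [ 1.3 -2.  58.2] rz total -0.1
strip [250.4 281.8] [317.2 271.8]
rack [267.9 309.1] [352.2 273.6]
rm [290.1 334.6] [384.3 270.5]
bm [205.1 211.2] [213.1 267.7]
dish [187.3 189.9] [173.9 270.5]
```

View pics/scene1.png

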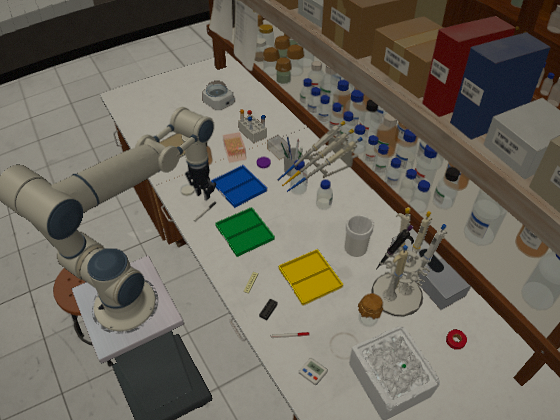

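The scene view shows the strip at (250,282), the rack at (268,309) and the red marker at (290,335), as predicted from the top view. The hand is over the black marker at (205,210).

jog_arm:
  deltas: [0.4,0.001,-0.002,0.02,0,0,0,0.4,0,0,0.02,0,0,0,0.4,0,0,0.015,0,0,0,0.4,0,0,0.01,0,0,0,0.4,0,0,0.008,0,0,0,0.4,0,0,0.006,0,0,0,0.4,0,0,0.004,0,0,0,0.4,0,0,0.002,0,0,0,0.4,0,0,0,0,0,0,0.4,0,0,0,0,0,0]

```text
t: 3.53
tcp_pos: [0.4234, 0.2403, 0.0031]
tool_rot: [-3.142, -0.001, 0.431]
contact_force: [-0.6, 0.4, 0.2]
width: 0.0343
grip_force: 0.0
```

```bash
python3 - <<'E'
from h import *
T,S=load('top1'),load('scene1')
for n,a,b in(('strip',(317.2,271.8),(250.4,281.8)),('rack',(352.2,273.6),(268,309)),('rm',(384.3,270.5),(290,334.6))):
    A,B=blob(T,*a),blob(S,*b,22)
    print(n,A[0].round(1),A[4],B[0].round(1),B[4],'cen',[np.round(q,4) for q in tri([(T,*A[0]),(S,*B[0])])])
    for s,q in((T,A),(S,B)):
        e=[at(s,*(q[0]+q[1]*k),.007) for k in(q[2],q[3])];d=e[0]-e[1];print('  mid',((e[0]+e[1])/2).round(4),'len',np.hypot(*d[:2]).round(4),'ang',(np.degrees(np.arctan2(d[1],d[0]))%180).round(1))
go(0.4237,.2402,.003)
E
```

```text
strip [317.3 271.8] 151 [250.6 282.3] 146 cen [array([ 0.4146, -0.1443,  0.0024]), array([0.0002, 0.0002])]
  mid [ 0.4154 -0.143   0.007 ] len 0.0895 ang 39.1
  mid [ 0.414  -0.1468  0.007 ] len 0.0932 ang 37.6
rack [352.2 273.6] 223 [268.  309.2] 230 cen [array([ 0.4099, -0.2718,  0.0075]), array([0.0001, 0.0001])]
  mid [ 0.4099 -0.2718  0.007 ] len 0.0794 ang 29.6
  mid [ 0.4102 -0.2716  0.007 ] len 0.0842 ang 27.3
rm [384.8 269.3] 127 [289.7 334.7] 166 cen [array([ 0.4244, -0.3906,  0.0062]), array([0.0029, 0.0029])]
  mid [ 0.4228 -0.3893  0.007 ] len 0.1256 ang 152.4
  mid [ 0.4209 -0.3899  0.007 ] len 0.1256 ang 153.1
tcp [0.4234 0.2403 0.0031] yaw 24.68 F [-0.6  0.4  0.2] w 0.0343 gf 0.0 t 3.53
 tool mm total [0.2 0.2 0.1] rz total None
```

jog_arm:
  deltas: [0,0,0,0,0,0,0,0,0,0,0,0,0,0,0,0,0,0,0,0,0,0,0,0,0,0,0,0,0,0,0,0,0,0,0,0,0,0,0,0,0,0,0,0,0,0,0,0,0,0,0,0,0,0,0,0,0,0,0,0,0,0,0,0,0,0,0,0,0,0]

```text
t: 4.37
tcp_pos: [0.4235, 0.2404, 0.0033]
tool_rot: [-3.142, -0.001, 0.431]
contact_force: [-1.1, -0.1, 6.0]
width: 0.008
grip_force: 59.1
```

jog_arm:
  deltas: [0,0,0,-0.002,0,0,0,0,0,0,-0.008,0,0,0,0,0,0,-0.01,0,0,0,0,0,0,-0.015,0,0,0,0,0,0,-0.015,0,0,0,0,0,0,-0.015,0,0,0,0,0,0,-0.01,0,0,0,0,0,0,0,0,0,6,0,0,0,0,0,0,6,0,0,0,0,0,0,6]

```text
t: 5.2
tcp_pos: [0.4232, 0.2402, 0.0783]
tool_rot: [-3.141, -0.001, 0.111]
contact_force: [0.0, 0.6, -0.4]
width: 0.008
grip_force: 58.7
```

```bash
python3 - <<'E'
from h import *
S=snap('scene','scene2');go(.5989,.3388,.078,5.5)
cv2.imwrite('pics/c3.png',cv2.resize(S['image'][140:240,160:300,::-1],(784,560),interpolation=cv2.INTER_CUBIC))
E
```

```text
tcp [0.4231 0.2401 0.0781] yaw 6.04 F [ 0.  -0.2  0.1] w 0.0084 gf 58.7 t 5.25
 tool mm total [ 1.852e+02 -7.960e+01  1.000e-01] rz total 0.5
```

View pics/c3.png

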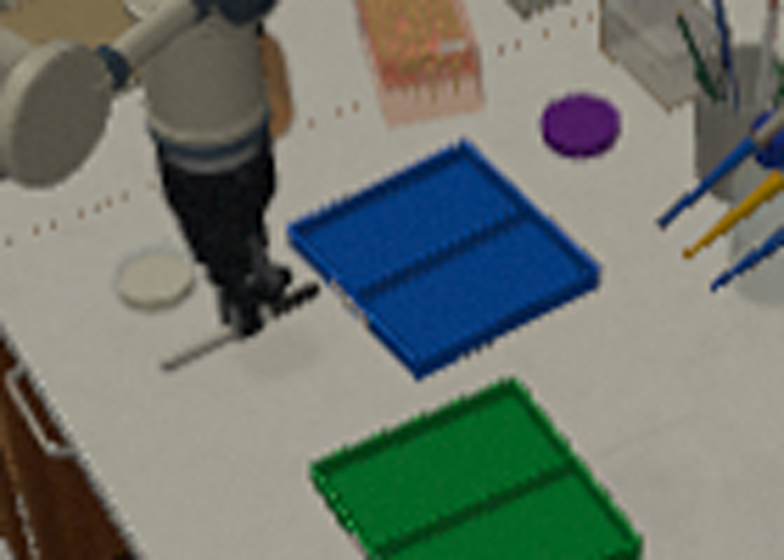

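The black marker is held level. Next I'll carry it to the blue tray's +y bay.

jog_arm:
  deltas: [0,0.026,-0.0114,0,0,0,0.5,0,0.026,-0.0114,0,0,0,0,0,0.026,-0.0114,0,0,0,0,0,0.026,-0.0114,0,0,0,0,0,0.026,-0.0114,0,0,0,0,0,0.026,-0.0114,0,0,0,0,0,0.026,-0.0114,0,0,0,0,0,0.003,0,0.01,0,0,0,0,0,0,0.01,0,0,0,0,0,0,0.01,0,0,0]

```text
t: 6.08
tcp_pos: [0.5976, 0.3392, 0.046]
tool_rot: [3.141, 0.002, 0.109]
contact_force: [0.5, -0.2, 0.3]
width: 0.008
grip_force: 58.7
```

```bash
python3 - <<'E'
from h import *
go(.5989,.3388,.011,5.5)
E
```

```text
tcp [0.5976 0.3392 0.046 ] yaw 6.25 F [ 0.5 -0.2  0.3] w 0.008 gf 58.7 t 6.08
 tool mm total [ 1.2  0.5 35. ] rz total 0.7
```

jog_arm:
  deltas: [0,0,0,0.008,0,0,0.7,0,0,0,0.008,0,0,0,0,0,0,0.008,0,0,0,0,0,0,0.006,0,0,0,0,0,0,0.004,0,0,0,0,0,0,0.002,0,0,0,0,0,0,0.001,0,0,0,0,0,0,0,0,0,0,0,0,0,0,0,0,0,0,0,0,0,0,0,0]

```text
t: 6.92
tcp_pos: [0.5986, 0.3398, 0.0111]
tool_rot: [-3.141, -0.001, 0.096]
contact_force: [0.5, -0.1, 0.2]
width: 0.0082
grip_force: 58.7
```

jog_arm:
  deltas: [0,0,0,0.0005,0,0,0,0,0,0,0.0005,0,0,0,0,0,0,0,0,0,0,0,0,0,0,0,0,0,0,0,0,0,0,0,0,0,0,0,0,0,0,0,0,0,0,0,0,0,0,0,0,0,0,0,0,0,0,0,0,0,0,0,0,0,0,0,0,0,0,0]

```text
t: 7.75
tcp_pos: [0.5982, 0.3396, 0.0095]
tool_rot: [3.142, 0.0, 0.096]
contact_force: [0.4, 0.4, -0.1]
width: 0.0083
grip_force: 58.7
```

jog_arm:
  deltas: [0,0,0,0.0005,0,0,0,0,0,0,0,0,0,0,0,0,0,0.0005,0,0,0,0,0,0,0,0,0,0,0,0,0,0.0005,0,0,0,0,0,0,0,0,0,0,0,0,0,0,0,0,0,0,0,0,0,0,0,0,0,0,0,0,0,0,0,0,0,0,0,0,0,0]

```text
t: 8.58
tcp_pos: [0.5983, 0.3396, 0.008]
tool_rot: [3.142, -0.0, 0.096]
contact_force: [-0.0, -0.5, -0.6]
width: 0.0082
grip_force: 58.7
```

jog_arm:
  deltas: [0,0,0,0.0005,0,0,0,0,0,0,0,0,0,0,0,0,0,0.0003,0,0,0,0,0,0,0,0,0,0,0,0,0,0,0,0,0,0.1,0,0,0,0,0,0,0.2,0,0,0,0,0,0,0.3,0,0,0,0,0,0,0.3,0,0,0,0,0,0,0.3,0,0,0,0,0,0]

```text
t: 9.42
tcp_pos: [0.5982, 0.3396, 0.0071]
tool_rot: [-3.142, 0.0, 0.096]
contact_force: [-0.7, -0.5, 0.2]
width: 0.0256
grip_force: 0.0
```

jog_arm:
  deltas: [0.3,0,0,-0.005,0,0,0,0.3,0,0,-0.01,0,0,0,0.3,0,0,-0.015,0,0,0,0.3,0,0,-0.02,0,0,0,0.3,0,0,-0.02,0,0,0,0.3,-0.035,0,-0.01,0,0,0,0.3,-0.035,0.02,0,0,0,0,0.3,-0.035,0.02,0,0,0,0,0.3,-0.035,0.03,0,0,0,0,0.3,-0.02,0.035,0,0,0,0]

```text
t: 10.25
tcp_pos: [0.4499, 0.2234, 0.0891]
tool_rot: [-3.14, -0.002, 0.099]
contact_force: [0.3, -0.8, 0.2]
width: 0.0256
grip_force: 0.0
```

```bash
python3 - <<'E'
from h import *
S=snap('scene','scene3');go(.4225,-.3896,.08,-27.3)
cv2.imwrite('pics/c4.png',cv2.resize(S['image'][150:230,190:290,::-1],(700,560),interpolation=cv2.INTER_CUBIC))
E
```

```text
tcp [0.4475 0.217  0.0876] yaw 5.5 F [ 3.9 -2.2 -0.7] w 0.0256 gf 0.0 t 10.3
 tool mm total [-83.  601.4   7.6] rz total 32.8
```

View pics/c4.png

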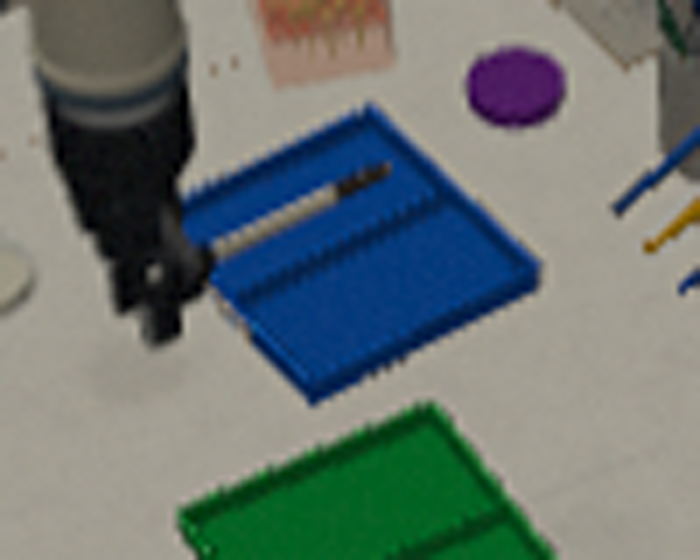

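The black marker lies flat in the blue tray's +y bay. Next is the red marker.

jog_arm:
  deltas: [0.4,-0.0049,0.0354,0,0,0,0,0.4,-0.0049,0.0354,0,0,0,0,0.4,-0.0049,0.0354,0,0,0,0,0.4,-0.0049,0.0354,0,0,0,0,0.4,-0.0049,0.0354,0,0,0,0,0.4,-0.0049,0.0354,0,0,0,0,0.4,-0.0049,0.0354,0,0,0,0,0.4,-0.0049,0.0354,0,0,0,0,0.4,-0.0049,0.0354,0,0,0,0,0.4,-0.0049,0.0354,0,0,0,0]

```text
t: 11.13
tcp_pos: [0.4374, -0.1361, 0.0896]
tool_rot: [3.14, -0.003, 0.096]
contact_force: [1.1, 1.1, 0.4]
width: 0.0339
grip_force: 0.0
```

jog_arm:
  deltas: [0.4,-0.0049,0.0354,0,0,0,0,0.4,-0.0049,0.0354,0,0,0,0,0.4,-0.0049,0.0354,0,0,0,0,0.4,-0.0049,0.0354,0,0,0,0,0.4,-0.0049,0.0354,0,0,0,0,0.4,-0.0049,0.0354,0,0,0,0,0.4,-0.0049,0.0354,0,0,0,6.5,0.4,0,0,0,0,0,6.5,0.4,0,0,0,0,0,6.5,0.4,0,0,0,0,0,6.5]

```text
t: 11.97
tcp_pos: [0.4267, -0.3854, 0.089]
tool_rot: [3.141, -0.002, -0.365]
contact_force: [0.1, 0.0, -0.6]
width: 0.0341
grip_force: 0.0
```

```bash
python3 - <<'E'
from h import *
go(.4225,-.3896,.0033,-27.3)
E
```

```text
tcp [ 0.4267 -0.3854  0.089 ] yaw -20.93 F [ 0.1  0.  -0.6] w 0.0341 gf 0.0 t 11.97
 tool mm total [-2.5  5.5 85.7] rz total 6.4
```

jog_arm:
  deltas: [0.4,-0.002,0.005,0.02,0,0,0,0.4,0,0,0.02,0,0,6.4,0.4,0,0,0.015,0,0,0,0.4,0,0,0.01,0,0,0,0.4,0,0,0.008,0,0,0,0.4,0,0,0.006,0,0,0,0.4,0,0,0.004,0,0,0,0.4,0,0,0.002,0,0,0,0.4,0,0,0,0,0,0,0.4,0,0,0,0,0,0]

```text
t: 12.8
tcp_pos: [0.4234, -0.3882, 0.0029]
tool_rot: [3.141, -0.001, -0.47]
contact_force: [-0.1, -1.6, -0.2]
width: 0.0343
grip_force: 0.0
```

```bash
python3 - <<'E'
from h import *
go(.4225,-.3896,.0033,-27.3)
E
```

```text
tcp [ 0.4234 -0.3882  0.0029] yaw -26.91 F [-0.1 -1.6 -0.2] w 0.0343 gf 0.0 t 12.8
 tool mm total [-0.2  1.6 -0.4] rz total 0.4
```

jog_arm:
  deltas: [0.3,0,0.0015,-0.0003,0,0,0,0.1,0,0,0,0,0,0,0,0,0,0,0,0,0,0,0,0,0,0,0,0,0,0,0,0,0,0,0,0,0,0,0,0,0,0,0,0,0,0,0,0,0,0,0,0,0,0,0,0,0,0,0,0,0,0,0,0,0,0,0,0,0,0]

```text
t: 13.63
tcp_pos: [0.4227, -0.3898, 0.0033]
tool_rot: [3.141, -0.001, -0.47]
contact_force: [-0.8, -0.1, 5.4]
width: 0.0084
grip_force: 59.1
```

jog_arm:
  deltas: [0,0,0,-0.003,0,0,0,0,0,0,-0.012,0,0,0,0,0,0,-0.02,0,0,0,0,0,0,-0.02,0,0,0,0,0,0,-0.02,0,0,0,0,0,0,0,0,0,-6.5,0,0,0,0,0,0,-6.5,0,0,0,0,0,0,-6.5,0,0,0,0,0,0,-6.5,0,0,0,0,0,0,-6.5]

```text
t: 14.47
tcp_pos: [0.4223, -0.3891, 0.0779]
tool_rot: [-3.141, 0.0, 0.103]
contact_force: [0.3, -0.3, -0.5]
width: 0.0085
grip_force: 58.8
```

```bash
python3 - <<'E'
from h import *
go(.44,.2,.08,5.5); go(.6071,.2532,.08)
E
```

```text
tcp [ 0.4223 -0.3891  0.0779] yaw 5.91 F [ 0.3 -0.3 -0.5] w 0.0085 gf 58.8 t 14.47
 tool mm total [  78.3 -584.2   -2.1] rz total 0.4
tcp [ 0.4223 -0.3891  0.0779] yaw 5.91 F [ 0.3 -0.3 -0.5] w 0.0085 gf 58.8 t 14.47
 tool mm total [ 249.9 -619.9   -2.1] rz total None
```

jog_arm:
  deltas: [0,0.0046,-0.0344,0,0,0,0,0,0.0046,-0.0344,0,0,0,0,0,0.0046,-0.0344,0,0,0,0,0,0.0046,-0.0344,0,0,0,0,0,0.0046,-0.0344,0,0,0,0,0,0.0046,-0.0344,0,0,0,0,0,0.0046,-0.0344,0,0,0,0,0,0.0046,-0.0344,0,0,0,0,0,0.0046,-0.0344,0,0,0,0,0,0.0046,-0.0344,0,0,0,0]

```text
t: 15.3
tcp_pos: [0.4343, -0.0408, 0.0781]
tool_rot: [-3.142, -0.001, 0.097]
contact_force: [-0.2, -0.7, -0.5]
width: 0.0079
grip_force: 58.8
```

jog_arm:
  deltas: [0,0.0046,-0.0344,0,0,0,0,0,0.0046,-0.0344,0,0,0,0,0,0.0046,-0.0344,0,0,0,0,0,0.0046,-0.0344,0,0,0,0,0,0.0046,-0.0344,0,0,0,0,0,0.0046,-0.0344,0,0,0,0,0,0.0046,-0.0344,0,0,0,0,0,0.0286,-0.006,0,0,0,0,0,0.0286,-0.006,0,0,0,0,0,0.0286,-0.006,0,0,0,0]

```text
t: 16.13
tcp_pos: [0.5275, 0.2281, 0.0779]
tool_rot: [-3.141, -0.0, 0.1]
contact_force: [0.7, 0.4, 0.3]
width: 0.0083
grip_force: 58.9
```

jog_arm:
  deltas: [0,0.0286,-0.006,0,0,0,0,0,0.0286,-0.006,0,0,0,0,0,0.0286,-0.006,0,0,0,0,0,0,0,0.01,0,0,0,0,0,0,0.01,0,0,0,0,0,0,0.01,0,0,0,0,0,0,0,0,0,0,0,0,0,0,0,0,0,0,0,0,0,0,0,0,0,0,0,0,0,0,0]

```text
t: 16.97
tcp_pos: [0.6106, 0.2529, 0.0489]
tool_rot: [-3.141, -0.002, 0.098]
contact_force: [0.3, -0.2, -0.8]
width: 0.0082
grip_force: 58.9
```

```bash
python3 - <<'E'
from h import *
go(.607,.253,.0085,5.5)
E
```

```text
tcp [0.6106 0.2529 0.0489] yaw 5.59 F [ 0.3 -0.2 -0.8] w 0.0082 gf 58.9 t 16.97
 tool mm total [-3.6 -0.5 40.4] rz total 0.1
```

jog_arm:
  deltas: [0,-0.0035,0,0.01,0,0,0,0,0,0,0.01,0,0,0,0,0,0,0.008,0,0,0,0,0,0,0.006,0,0,0,0,0,0,0.003,0,0,0,0,0,0,0.002,0,0,0,0,0,0,0.001,0,0,0,0,0,0,0,0,0,0,0,0,0,0,0,0,0,0,0,0,0,0,0,0]

```text
t: 17.8
tcp_pos: [0.6074, 0.2526, 0.0079]
tool_rot: [-3.141, -0.001, 0.097]
contact_force: [-0.3, 0.8, 0.1]
width: 0.0082
grip_force: 58.9
```

jog_arm:
  deltas: [0,0,0,0.0005,0,0,0,0,0,0,0.0005,0,0,0,0,0,0,0.0005,0,0,0,0,0,0,0,0,0,0,0.1,0,0,0,0,0,0,0.2,0,0,0,0,0,0,0.2,0,0,0,0,0,0,0.3,0,0,0,0,0,0,0.3,0,0,0,0,0,0,0.3,0,0,0,0,0,0]

```text
t: 18.63
tcp_pos: [0.607, 0.2524, 0.0056]
tool_rot: [3.141, 0.001, 0.097]
contact_force: [0.3, -0.2, -0.1]
width: 0.0256
grip_force: 0.0
```

jog_arm:
  deltas: [0.3,0,0,-0.005,0,0,0,0.3,0,0,-0.01,0,0,0,0.3,0,0,-0.015,0,0,0,0.3,0,0,-0.02,0,0,0,0.3,0,0,-0.02,0,0,0,0.3,-0.03,0,-0.01,0,0,0,0.3,-0.03,0.03,0,0,0,0,0.4,-0.03,0.03,0,0,0,0,0.4,-0.03,0.03,0,0,0,0,0.5,-0.03,0.03,0,0,0,0]

```text
t: 19.47
tcp_pos: [0.4704, 0.1199, 0.0871]
tool_rot: [3.142, -0.002, 0.098]
contact_force: [-0.9, -1.2, 1.3]
width: 0.0423
grip_force: 0.0
```

```bash
python3 - <<'E'
from h import *
S=snap('scene','scene4');go(.41,-.2718,.08,29.5)
cv2.imwrite('pics/c5.png',cv2.resize(S['image'][150:230,190:290,::-1],(700,560),interpolation=cv2.INTER_CUBIC))
E
```

```text
tcp [0.4653 0.115  0.0853] yaw 5.51 F [ 2.8 -1.6 -1.8] w 0.0427 gf 0.0 t 19.52
 tool mm total [-92.2 379.7   5.3] rz total -24.0
```

View pics/c5.png

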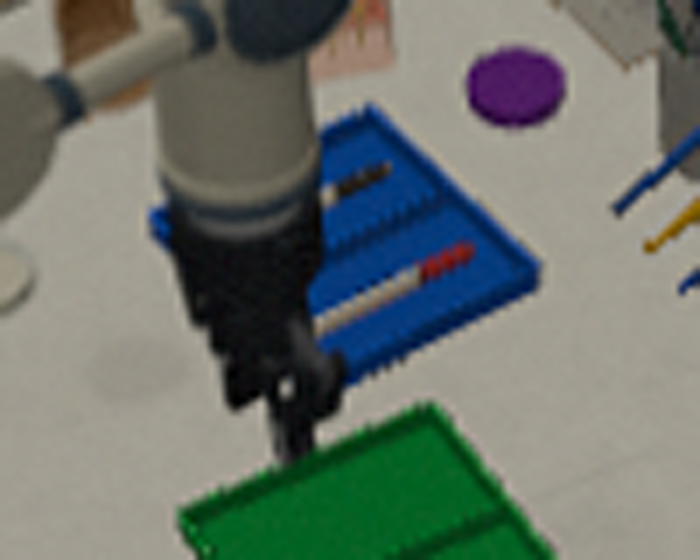

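Both markers are in the blue bays. Next is the rack.

jog_arm:
  deltas: [0.65,-0.0084,0.0345,0,0,0,0,0.65,-0.0084,0.0345,0,0,0,0,0.65,-0.0084,0.0345,0,0,0,0,0.65,-0.0084,0.0345,0,0,0,0,0.65,-0.0084,0.0345,0,0,0,0,0.65,-0.0084,0.0345,0,0,0,0,0.65,-0.0084,0.0345,0,0,0,0,0.65,-0.0084,0.0345,0,0,0,0,0.65,-0.0084,0.0345,0,0,0,0,0.65,-0.0084,0.0345,0,0,0,0]

```text
t: 20.35
tcp_pos: [0.4212, -0.2327, 0.0875]
tool_rot: [3.14, -0.002, 0.097]
contact_force: [1.2, -0.6, -0.4]
width: 0.0555
grip_force: 0.0
```

jog_arm:
  deltas: [0.65,-0.0084,0.0345,0,0,0,0,0.65,0,0,0,0,0,-6,0.65,0,0,0,0,0,-6,0.65,0,0,0,0,0,-6,0.65,0,0,0,0,0,-6,0.65,0,0,0.01,0,0,0,0.65,0,0,0.01,0,0,0,0.65,0,0,0.01,0,0,0,0.65,0,0,0,0,0,0,0.65,0,0,0,0,0,0]

```text
t: 21.18
tcp_pos: [0.4157, -0.2652, 0.0546]
tool_rot: [-3.139, 0.001, 0.515]
contact_force: [-0.5, 0.2, 0.3]
width: 0.0556
grip_force: 0.0
```

```bash
python3 - <<'E'
from h import *
go(.41,-.2718,.003,29.5)
E
```

```text
tcp [ 0.4157 -0.2652  0.0546] yaw 29.52 F [-0.5  0.2  0.3] w 0.0556 gf 0.0 t 21.18
 tool mm total [-8.2  2.9 51.6] rz total 0.0
```

jog_arm:
  deltas: [0.65,-0.008,0.003,0.0,0,0,0,0.65,0,0,0.01,0,0,0,0.65,0,0,0.015,0,0,0,0.65,0,0,0.01,0,0,0,0.65,0,0,0.006,0,0,0,0.65,0,0,0.005,0,0,0,0.65,0,0,0.004,0,0,0,0.65,0,0,0.0015,0,0,0,0.65,0,0,0,0,0,0,0.65,0,0,0,0,0,0]

```text
t: 22.02
tcp_pos: [0.4112, -0.2726, 0.0049]
tool_rot: [3.141, -0.0, 0.516]
contact_force: [0.2, 0.3, -0.3]
width: 0.0555
grip_force: 0.0
```

jog_arm:
  deltas: [0.4,0,0,0,0,0,0,0.2,0,0,0,0,0,0,0,0,0,0,0,0,0,0,0,0,0,0,0,0,0,0,0,0,0,0,0,0,0,0,0,0,0,0,0,0,0,0,0,0,0,0,0,0,0,0,0,0,0,0,0,0,0,0,0,0,0,0,0,0,0,0]

```text
t: 22.85
tcp_pos: [0.4114, -0.2728, 0.0054]
tool_rot: [3.14, -0.001, 0.516]
contact_force: [0.7, 0.6, 6.8]
width: 0.0282
grip_force: 61.1
```

jog_arm:
  deltas: [0,0,0,-0.003,0,0,0,0,0,0,-0.012,0,0,0,0,0,0,-0.02,0,0,0,0,0,0,-0.02,0,0,0,0,0,0,-0.02,0,0,0,0,0,0,0,0,0,5.9,0,0,0,0,0,0,5.9,0,0,0,0,0,0,5.9,0,0,0,0,0,0,5.9,0,0,0,0,0,0,5.9]

```text
t: 23.68
tcp_pos: [0.4108, -0.2723, 0.0799]
tool_rot: [-3.141, 0.0, -0.004]
contact_force: [0.2, 0.2, -1.2]
width: 0.0286
grip_force: 60.5
```

jog_arm:
  deltas: [0,0.0094,-0.0297,0,0,0,0,0,0.0094,-0.0297,0,0,0,0,0,0.0094,-0.0297,0,0,0,0,0,0.0094,-0.0297,0,0,0,0,0,0.0094,-0.0297,0,0,0,0,0,0.0094,-0.0297,0,0,0,0,0,0.0094,-0.0297,0,0,0,0,0,0.0094,-0.0297,0,0,0,0,0,0.0094,-0.0297,0,0,0,0,0,0.0094,-0.0297,0,0,0,0]

```text
t: 24.52
tcp_pos: [0.5045, 0.0263, 0.08]
tool_rot: [3.142, 0.0, 0.002]
contact_force: [0.6, -0.3, -0.7]
width: 0.0284
grip_force: 60.5
```

```bash
python3 - <<'E'
from h import *
S=snap('scene','scene5');go(.5055,.025,.0095,0)
cv2.imwrite('pics/c6.png',cv2.resize(S['image'][180:280,185:325,::-1],(784,560),interpolation=cv2.INTER_CUBIC))
E
```

```text
tcp [0.5055 0.0311 0.08  ] yaw 0.26 F [-2.3  4.5 -0.3] w 0.0283 gf 60.5 t 24.57
 tool mm total [-0.1  6.1 70.5] rz total 0.3
```

View pics/c6.png

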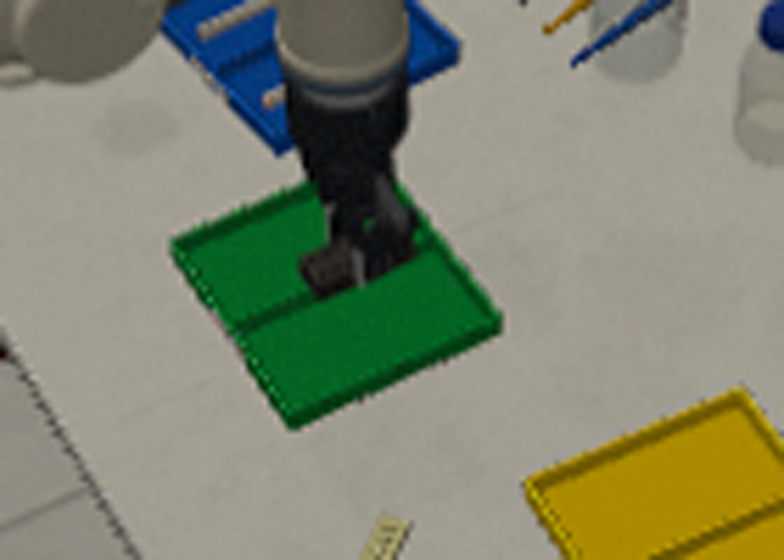

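jog_arm:
  deltas: [0,0,0.005,0,0,0,0,0,0,0,0.01,0,0,0,0,0,0,0.01,0,0,0,0,0,0,0.01,0,0,0,0,0,0,0.01,0,0,0,0,0,0,0.005,0,0,0,0,0,0,0,0,0,0,0,0,0,0,0,0,0,0,0,0,0,0,0,0,0,0,0,0,0,0,0]

```text
t: 25.4
tcp_pos: [0.505, 0.0196, 0.0353]
tool_rot: [-3.142, -0.001, 0.001]
contact_force: [-0.8, -0.0, 0.2]
width: 0.0284
grip_force: 60.5
```

```bash
python3 - <<'E'
from h import *
go(.5055,.025,.0098,0)
E
```

```text
tcp [0.505  0.0196 0.0353] yaw 0.08 F [-0.8 -0.   0.2] w 0.0284 gf 60.5 t 25.4
 tool mm total [ 0.5 -5.4 25.5] rz total 0.1
```

jog_arm:
  deltas: [0,0.0005,-0.0055,0,0,0,0,0,0,0,0.008,0,0,0,0,0,0,0.008,0,0,0,0,0,0,0.005,0,0,0,0,0,0,0.002,0,0,0,0,0,0,0.001,0,0,0,0,0,0,0.0007,0,0,0,0,0,0,0,0,0,0,0,0,0,0,0,0,0,0,0,0,0,0,0,0]

```text
t: 26.23
tcp_pos: [0.5052, 0.0251, 0.0101]
tool_rot: [3.142, -0.001, 0.001]
contact_force: [0.4, 0.7, -0.9]
width: 0.0285
grip_force: 60.5
```

jog_arm:
  deltas: [0,0,0,0.0005,0,0,0,0,0,0,0,0,0,0,0,0,0,0.0005,0,0,0,0,0,0,0,0,0,0,0,0,0,0,0,0,0,0,0,0,0,0,0,0,0,0,0,0,0,0,0,0,0,0,0,0,0,0,0,0,0,0,0,0,0,0,0,0,0,0,0,0]

```text
t: 27.07
tcp_pos: [0.5051, 0.0252, 0.0093]
tool_rot: [-3.142, -0.0, 0.001]
contact_force: [-3.5, 0.1, 5.5]
width: 0.028
grip_force: 61.1
```

jog_arm:
  deltas: [0.35,0,0,0,0,0,0,0.38,0,0,0,0,0,0,0.4,0,0,0,0,0,0,0.42,0,0,0,0,0,0,0.42,0,0,0,0,0,0,0.42,0,0,-0.005,0,0,0,0.42,0,0,-0.015,0,0,0,0.42,0,0,-0.02,0,0,0,0.42,0,0,-0.02,0,0,0,0.42,0,0,-0.01,0,0,0]

```text
t: 27.9
tcp_pos: [0.5061, 0.0252, 0.0819]
tool_rot: [3.142, -0.004, 0.001]
contact_force: [0.3, -0.2, 0.3]
width: 0.0356
grip_force: 0.0
```

jog_arm:
  deltas: [0.45,-0.018,0.034,0,0,0,0,0.45,-0.018,0.034,0,0,0,0,0.45,-0.018,0.034,0,0,0,0,0.45,-0.018,0.034,0,0,0,0,0.45,-0.018,0.034,0,0,0,0,0.45,0,0,0,0,0,-6.5,0.45,0,0,0,0,0,-6.5,0.45,0,0,0,0,0,-6.5,0.45,0,0,0,0,0,-6.5,0.45,0,0,0,0,0,-6.5]

```text
t: 28.73
tcp_pos: [0.4151, -0.1451, 0.0787]
tool_rot: [-3.142, -0.0, 0.574]
contact_force: [0.7, -0.0, -0.3]
width: 0.0386
grip_force: 0.0
```

```bash
python3 - <<'E'
from h import *
go(.4145,-.1443,.003,38.5)
S=snap('scene','scene6')
cv2.imwrite('pics/c7.png',cv2.resize(S['image'][200:300,185:325,::-1],(784,560),interpolation=cv2.INTER_CUBIC))
E
```

```text
tcp [ 0.4151 -0.1451  0.0787] yaw 32.87 F [ 0.7 -0.  -0.3] w 0.0386 gf 0.0 t 28.73
 tool mm total [-0.1 -1.  75.7] rz total -5.6
```

View pics/c7.png

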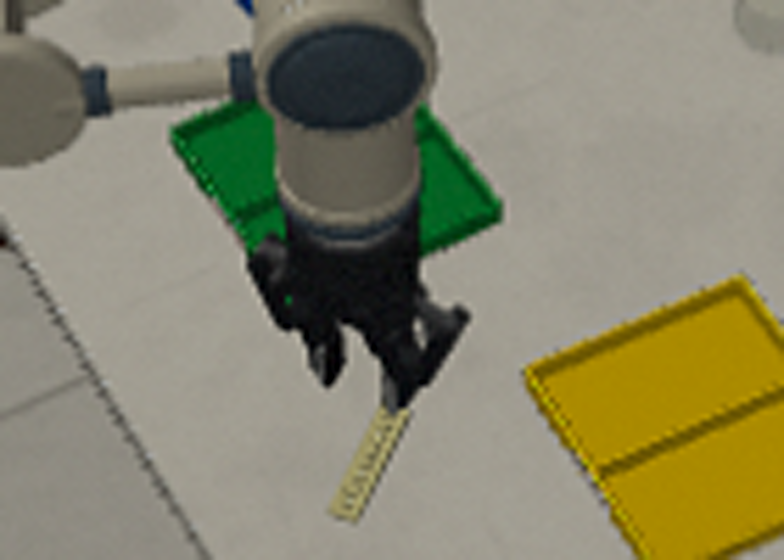

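jog_arm:
  deltas: [0.45,0,-0.001,0.02,0,0,-5.6,0.45,0,0,0.02,0,0,0,0.45,0,0,0.012,0,0,0,0.45,0,0,0.008,0,0,0,0.45,0,0,0.006,0,0,0,0.45,0,0,0.004,0,0,0,0.45,0,0,0.003,0,0,0,0.45,0,0,0.002,0,0,0,0.45,0,0,0,0,0,0,0.45,0,0,0,0,0,0]

```text
t: 29.62
tcp_pos: [0.415, -0.1442, 0.0043]
tool_rot: [3.141, -0.0, 0.666]
contact_force: [-0.2, -0.1, -1.0]
width: 0.0386
grip_force: 0.0
```

```bash
python3 - <<'E'
from h import *
go(.4145,-.1443,.002,38.5)
E
```

```text
tcp [ 0.415  -0.1442  0.0043] yaw 38.18 F [-0.2 -0.1 -1. ] w 0.0386 gf 0.0 t 29.62
 tool mm total [-0.4 -0.2  2.3] rz total -0.3
```

jog_arm:
  deltas: [0.4,0,0,0.0015,0,0,0,0.4,0,0,0.001,0,0,0,0.4,0,0,0,0,0,0,0.3,0,0,0,0,0,0,0.2,0,0,0,0,0,0,0,0,0,0,0,0,0,0,0,0,0,0,0,0,0,0,0,0,0,0,0,0,0,0,0,0,0,0,0,0,0,0,0,0,0]

```text
t: 30.45
tcp_pos: [0.4149, -0.1442, 0.0017]
tool_rot: [3.141, -0.0, 0.666]
contact_force: [-0.8, 0.2, 4.4]
width: 0.0173
grip_force: 58.9
```

jog_arm:
  deltas: [0,0,0,-0.003,0,0,0,0,0,0,-0.01,0,0,0,0,0,0,-0.015,0,0,0,0,0,0,-0.015,0,0,0,0,0,0,-0.015,0,0,0,0,0,0,0,0,0,0,0,0,0,0,0,0,0,0,0,0,0,0,0,0,0,0,0,0,0,0,0,0,0,0,0,0,0,0]

```text
t: 31.28
tcp_pos: [0.4141, -0.1438, 0.0581]
tool_rot: [-3.14, 0.001, 0.666]
contact_force: [-0.0, 0.4, -0.5]
width: 0.0177
grip_force: 58.7
```

```bash
python3 - <<'E'
from h import *
go(.5055,.111,.06,0)
S=snap('scene','scene7')
cv2.imwrite('pics/c8.png',cv2.resize(S['image'][200:300,185:325,::-1],(784,560),interpolation=cv2.INTER_CUBIC))
E
```

```text
tcp [ 0.4141 -0.1438  0.0581] yaw 38.18 F [-0.   0.4 -0.5] w 0.0177 gf 58.7 t 31.28
 tool mm total [ 229.4 -143.8   -1.9] rz total 38.2
```

View pics/c8.png

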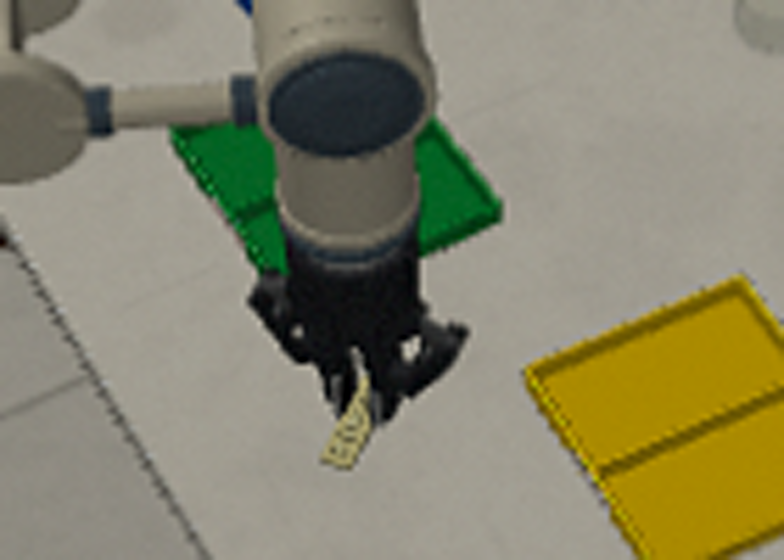

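jog_arm:
  deltas: [0,0,0,-0.01,0,0,6.4,0,0,0,-0.01,0,0,6.4,0,0,0,0,0,0,6.4,0,0,0,0,0,0,6.4,0,0,0,0,0,0,6.4,0,0,0,0,0,0,6.2,0,0,0,0,0,0,0,0,0.01,-0.0283,0,0,0,0,0,0.01,-0.0283,0,0,0,0,0,0.01,-0.0283,0,0,0,0]

```text
t: 32.17
tcp_pos: [0.4447, -0.0585, 0.079]
tool_rot: [-3.141, 0.0, 0.002]
contact_force: [0.7, 0.5, -0.1]
width: 0.0173
grip_force: 58.7
```

jog_arm:
  deltas: [0,0.01,-0.0283,0,0,0,0,0,0.01,-0.0283,0,0,0,0,0,0.01,-0.0283,0,0,0,0,0,0.01,-0.0283,0,0,0,0,0,0.01,-0.0283,0,0,0,0,0,0.01,-0.0283,0,0,0,0,0,0,0,0.01,0,0,0,0,0,0,0.01,0,0,0,0,0,0,0.01,0,0,0,0,0,0,0,0,0,0]

```text
t: 33.0
tcp_pos: [0.5027, 0.1094, 0.0457]
tool_rot: [3.14, 0.006, 0.0]
contact_force: [0.6, -0.5, -0.9]
width: 0.0179
grip_force: 58.8
```

```bash
python3 - <<'E'
from h import *
go(.5055,.111,.0063,0)
E
```

```text
tcp [0.5027 0.1094 0.0457] yaw 0.0 F [ 0.6 -0.5 -0.9] w 0.0179 gf 58.8 t 33.0
 tool mm total [ 2.8 -1.6 39.4] rz total 0.0
```

jog_arm:
  deltas: [0,0.002,-0.0015,0.01,0,0,0,0,0,0,0.01,0,0,0,0,0,0,0.008,0,0,0,0,0,0,0.005,0,0,0,0,0,0,0.003,0,0,0,0,0,0,0.002,0,0,0,0,0,0,0.0015,0,0,0,0,0,0,0,0,0,0,0,0,0,0,0,0,0,0,0,0,0,0,0,0]

```text
t: 33.83
tcp_pos: [0.5071, 0.1121, 0.0103]
tool_rot: [-3.141, -0.001, -0.0]
contact_force: [0.5, 0.3, -0.3]
width: 0.0172
grip_force: 58.8
```

jog_arm:
  deltas: [0,0,0,0.0005,0,0,0,0,0,0,0,0,0,0,0,0,0,0.0005,0,0,0,0,0,0,0,0,0,0,0,0,0,0,0,0,0,0,0,0,0,0,0,0,0,0,0,0,0,0,0,0,0,0,0,0,0,0,0,0,0,0,0,0,0,0,0,0,0,0,0,0]

```text
t: 34.67
tcp_pos: [0.5068, 0.1121, 0.0088]
tool_rot: [-3.142, -0.0, -0.0]
contact_force: [-0.2, 0.2, -0.5]
width: 0.0176
grip_force: 58.8
```

jog_arm:
  deltas: [0,0,0,0.001,0,0,0,0,0,0,0,0,0,0,0,0,0,0.001,0,0,0,0,0,0,0,0,0,0,0,0,0,0.0006,0,0,0,0,0,0,0,0,0,0,0,0,0,0,0,0,0,0,0,0,0,0,0,0,0,0,0,0,0,0,0,0,0,0,0,0,0,0]

```text
t: 35.5
tcp_pos: [0.5068, 0.1121, 0.0062]
tool_rot: [-3.142, -0.0, -0.0]
contact_force: [0.9, 0.7, -0.4]
width: 0.0174
grip_force: 58.8
```

Another 0.5 mm, then release, retreat straight up, and head for the dish.

jog_arm:
  deltas: [0,0,0,0.0005,0,0,0,0,0,0,0,0,0,0,0.21,0,0,0,0,0,0,0.25,0,0,0,0,0,0,0.35,0,0,0,0,0,0,0.35,0,0,0,0,0,0,0.35,0,0,-0.005,0,0,0,0.35,0,0,-0.015,0,0,0,0.35,0,0,-0.02,0,0,0,0.35,0,0,-0.02,0,0,0]

```text
t: 36.33
tcp_pos: [0.5063, 0.112, 0.0662]
tool_rot: [3.141, 0.001, -0.0]
contact_force: [0.0, 0.1, -0.6]
width: 0.0297
grip_force: 0.0
```

jog_arm:
  deltas: [0.6,-0.015,-0.03,-0.01,0,0,0,0.8,-0.015,-0.03,-0.01,0,0,0,1,-0.015,-0.03,0,0,0,0,1,-0.015,-0.03,0,0,0,0,1,-0.015,-0.03,0,0,0,0,1,-0.015,-0.03,0,0,0,0,1,-0.005,-0.03,0,0,0,0,1,0,-0.03,0,0,0,0,1,0,-0.02,0,0,0,0,1,0,0,0,0,0,0]

```text
t: 37.17
tcp_pos: [0.411, 0.3755, 0.086]
tool_rot: [-3.14, -0.0, 0.003]
contact_force: [0.1, 0.1, -0.0]
width: 0.085
grip_force: 0.0
```

```bash
python3 - <<'E'
from h import *
S=snap('scene','scene8');T=snap('top','top8');go(.411,.384,.08,90)
a=cv2.resize(S['image'][150:250,190:290,::-1],(560,560),interpolation=cv2.INTER_CUBIC)
cv2.imwrite('pics/c9.png',a)
for s in (S,T): print(env.sense()['joint_pos'].round(2)) if s is T else 0
E
```

```text
tcp [0.4116 0.3724 0.0858] yaw 0.07 F [ 0.5 -1.1  0.2] w 0.0856 gf 0.0 t 37.27
 tool mm total [ -0.6 -11.6   5.8] rz total -89.9
[ 0.67 -0.01  1.59 -0.    1.56  2.24]
```

View pics/c9.png

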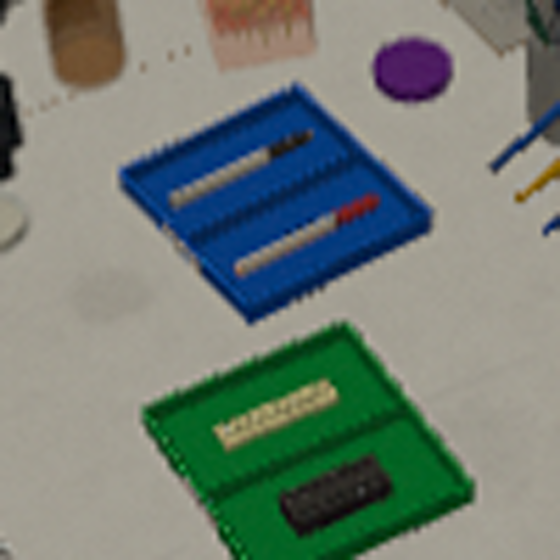

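Crop shows all four items flat in their bays: markers in blue, strip and rack in green. Next is the petri dish, the pale one at left, scene px (187,190).

jog_arm:
  deltas: [1,-0.0005,-0.0115,0,0,0,0,1,0,0,0,0,0,-6.7,1,0,0,0,0,0,-6.7,1,0,0,0,0,0,-6.7,1,0,0,0,0,0,-6.7,1,0,0,0,0,0,-6.7,1,0,0,0,0,0,-6.7,1,0,0,0,0,0,-6.7,1,0,0,0,0,0,-6.7,1,0,0,0,0,0,-6.7]

```text
t: 38.1
tcp_pos: [0.4117, 0.3831, 0.086]
tool_rot: [3.142, -0.0, 1.056]
contact_force: [0.8, -0.1, -0.6]
width: 0.0853
grip_force: 0.0
```

jog_arm:
  deltas: [1,0,0,0,0,0,-6.7,1,0,0,0,0,0,-6.7,1,0,0,0,0,0,-6.7,1,0,0,0,0,0,-5.9,1,0,0,0.01,0,0,0,1,0,0,0.01,0,0,0,1,0,0,0.01,0,0,0,1,0,0,0,0,0,0,1,0,0,0,0,0,0,1,0,0,0,0,0,0]

```text
t: 38.93
tcp_pos: [0.4113, 0.3835, 0.0555]
tool_rot: [-3.141, 0.0, 1.505]
contact_force: [-0.4, 0.7, 0.4]
width: 0.0851
grip_force: 0.0
```

```bash
python3 - <<'E'
from h import *
go(.4112,.384,.0005,86.4)
S=snap('scene','scene9')
cv2.imwrite('pics/c10.png',cv2.resize(S['image'][130:230,150:250,::-1],(560,560),interpolation=cv2.INTER_CUBIC))
E
```

```text
tcp [0.4113 0.3835 0.0555] yaw 86.23 F [-0.4  0.7  0.4] w 0.0851 gf 0.0 t 38.93
 tool mm total [ 0.5 -0.1 55. ] rz total -0.2
```

View pics/c10.png

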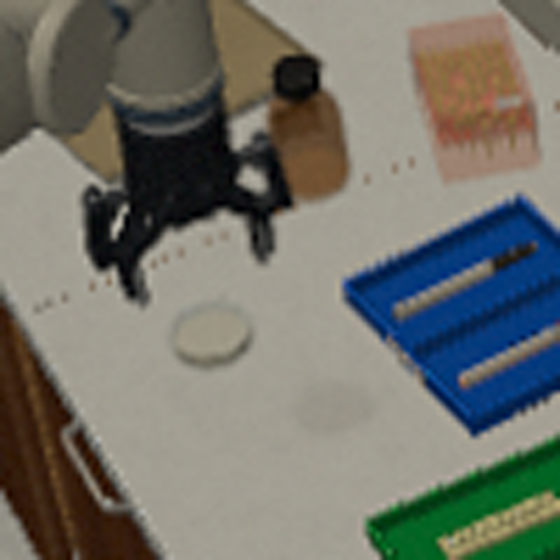

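The crop shows the open fingers straddling the dish; dish centre at scene px (188,190). I'll check that the bottle is clear before descending.

```bash
python3 - <<'E'
from h import *
S=load('scene0');T=load('top0');S9=load('scene9')
print('bottle base front',at(S9,205.4,165,0).round(3),'cap top scene',at(S9,202.5,143,.114).round(3),'cap top',at(T,133,230,.114).round(3))
E
```

```text
bottle base front [0.543 0.492 0.   ] cap top scene [0.548 0.502 0.114] cap top [0.548 0.505 0.114]
```

jog_arm:
  deltas: [1,0.0005,0,0.01,0,0,0,1,0,0,0.012,0,0,0,1,0,0,0.012,0,0,0,1,0,0,0.008,0,0,0,1,0,0,0.006,0,0,0,1,0,0,0.004,0,0,0,1,0,0,0.002,0,0,0,1,0,0,0,0,0,0,1,0,0,0,0,0,0,1,0,0,0,0,0,0]

```text
t: 39.82
tcp_pos: [0.4117, 0.3844, 0.0024]
tool_rot: [3.141, -0.001, 1.506]
contact_force: [-0.5, -0.4, 0.3]
width: 0.0855
grip_force: 0.0
```

jog_arm:
  deltas: [0.9,0,0,0.001,0,0,0,0.85,0,0,0,0,0,0,0.8,0,0,0,0,0,0,0.75,0,0,0,0,0,0,0.7,0,0,0,0,0,0,0.6,0,0,0,0,0,0,0.5,0,0,0,0,0,0,0.5,0,0,0,0,0,0,0.5,0,0,0,0,0,0,0.5,0,0,0,0,0,0]

```text
t: 40.65
tcp_pos: [0.4117, 0.3844, 0.0019]
tool_rot: [3.141, -0.001, 1.506]
contact_force: [-1.7, -1.4, 5.8]
width: 0.0567
grip_force: 62.4
```

jog_arm:
  deltas: [0.4,0,0,0,0,0,0,0.4,0,0,-0.001,0,0,0,0.4,0,0,-0.002,0,0,0,0.4,0,0,-0.004,0,0,0,0.4,0,0,-0.008,0,0,0,0.4,0,0,-0.01,0,0,0,0.4,0,0,-0.015,0,0,0,0.4,0,0,-0.015,0,0,0,0.4,0,0,-0.015,0,0,0,0.4,0,0,-0.005,0,0,0]

```text
t: 41.48
tcp_pos: [0.4125, 0.3851, 0.0797]
tool_rot: [3.138, -0.004, 1.506]
contact_force: [0.4, -0.1, -0.3]
width: 0.0565
grip_force: 63.6
```

```bash
python3 - <<'E'
from h import *
S=snap('scene','scene10');go(.43,-.2,.08,86.4);go(.5998,-.2759,.08)
cv2.imwrite('pics/c11.png',cv2.resize(S['image'][130:230,150:250,::-1],(560,560),interpolation=cv2.INTER_CUBIC))
E
```

```text
tcp [0.4127 0.3851 0.0796] yaw 86.29 F [ 0.2  0.7 -0.2] w 0.0568 gf 63.6 t 41.53
 tool mm total [-5.828e+02  5.520e+01 -4.000e-01] rz total -0.1
tcp [0.4127 0.3851 0.0796] yaw 86.29 F [ 0.2  0.7 -0.2] w 0.0568 gf 63.6 t 41.53
 tool mm total [-6.475e+02  2.296e+02 -4.000e-01] rz total None
```

View pics/c11.png

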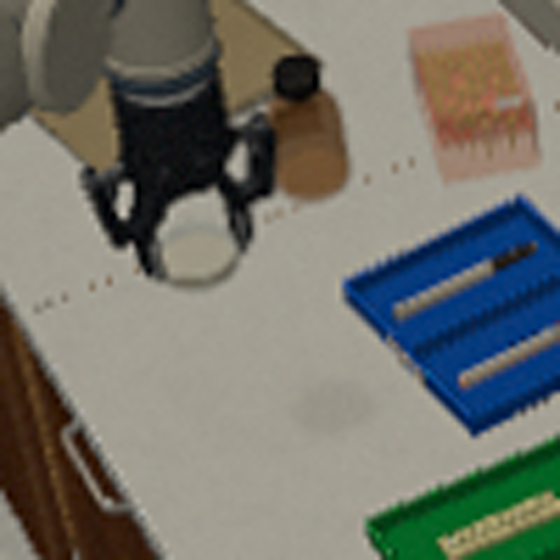

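The crop shows the dish held at scene px (185,172), but it looks taller than I'd expect for a level dish. I'll compare it numerically with the projection of a level one.

```bash
python3 - <<'E'
from h import *
S=load('scene10');S9=load('scene9');c=np.array([.4127,.3851])
def outl(s,c,zb,tilt=0,r=.031):
    P=[]
    for z in(0,.016):
        for a in np.linspace(0,2*np.pi,40):
            # tilt about closing axis (world x)
            v=np.array([r*np.cos(a),r*np.sin(a),z-.008]);t=np.radians(tilt)
            v=np.array([v[0],v[1]*np.cos(t)-v[2]*np.sin(t),v[1]*np.sin(t)+v[2]*np.cos(t)])
            P.append(proj(s,v+[c[0],c[1],zb+.008]))
    P=np.array(P);return P.min(0).round(1),P.max(0).round(1)
print('on table level',outl(S9,[.4112,.384],0))
for t in(-60,-40,-20,0,20,40,60):print(t,outl(S,c,.0777,t))
im=S['image'].astype(int)
for u in (181,185,189):
    print(u,[tuple(im[v,u]) for v in range(160,186)])
print([tuple(im[172,u]) for u in range(172,200)])
E
```

```text
on table level (array([179.5, 183.3]), array([195.1, 196.7]))
-60 (array([177. , 170.1]), array([192.9, 181.3]))
-40 (array([176.9, 171.1]), array([192.9, 180.4]))
-20 (array([176.9, 170.4]), array([193. , 181.2]))
0 (array([176.9, 169. ]), array([192.9, 182.6]))
20 (array([177.1, 168. ]), array([192.8, 183.5]))
40 (array([176.9, 167.7]), array([193. , 183.8]))
60 (array([176.9, 167.8]), array([193. , 183.7]))
181 [(np.int64(8), np.int64(12), np.int64(9)), (np.int64(15), np.int64(20), np.int64(20)), (np.int64(14), np.int64(17), np.int64(17)), (np.int64(11), np.int64(13), np.int64(15)), (np.int64(8), np.int64(8), np.int64(12)), (np.int64(62), np.int64(61), np.int64(57)), (np.int64(135), np.int64(133), np.int64(123)), (np.int64(168), np.int64(164), np.int64(152)), (np.int64(162), np.int64(158), np.int64(147)), (np.int64(161), np.int64(158), np.int64(146)), (np.int64(151), np.int64(150), np.int64(140)), (np.int64(140), np.int64(140), np.int64(130)), (np.int64(145), np.int64(143), np.int64(130)), (np.int64(156), np.int64(150), np.int64(133)), (np.int64(158), np.int64(152), np.int64(131))
[... 3522 characters left out ...]
4)), (np.int64(158), np.int64(151), np.int64(133)), (np.int64(156), np.int64(151), np.int64(133)), (np.int64(155), np.int64(153), np.int64(133)), (np.int64(153), np.int64(148), np.int64(132)), (np.int64(149), np.int64(146), np.int64(131)), (np.int64(146), np.int64(144), np.int64(132)), (np.int64(113), np.int64(113), np.int64(104)), (np.int64(46), np.int64(47), np.int64(47)), (np.int64(47), np.int64(47), np.int64(47)), (np.int64(49), np.int64(49), np.int64(48)), (np.int64(133), np.int64(129), np.int64(121)), (np.int64(168), np.int64(164), np.int64(151)), (np.int64(163), np.int64(159), np.int64(148)), (np.int64(163), np.int64(159), np.int64(148)), (np.int64(164), np.int64(160), np.int64(148))]
```

The visible dish spans rows 170–181 and the rows above it are table colour. That matches a level dish (predicted 169–182.6, with the same 1 px shrink as on the table). I'll carry it to the yellow tray's −y bay.

jog_arm:
  deltas: [0.4,-0.02,0.002,0,0,0,0,0.4,-0.0325,0.003,0,0,0,0,0.4,-0.0325,0.003,0,0,0,0,0.4,-0.0325,0.003,0,0,0,0,0.4,-0.0325,0.003,0,0,0,0,0.4,-0.0325,0.003,0,0,0,0,0.4,-0.0325,0.003,0,0,0,0,0.4,-0.0325,0.003,0,0,0,0,0.4,-0.0325,0.003,0,0,0,0,0.4,-0.0325,0.003,0,0,0,0]

```text
t: 42.37
tcp_pos: [0.4196, 0.0689, 0.0753]
tool_rot: [-3.141, 0.0, 1.506]
contact_force: [0.6, -0.7, 0.2]
width: 0.0564
grip_force: 63.6
```

jog_arm:
  deltas: [0.4,-0.0325,0.003,0,0,0,0,0.4,-0.0325,0.003,0,0,0,0,0.4,-0.0325,0.003,0,0,0,0,0.4,-0.0325,0.003,0,0,0,0,0.4,-0.0325,0.003,0,0,0,0,0.4,-0.0325,0.003,0,0,0,0,0.4,-0.0325,0.003,0,0,0,0,0.4,-0.0325,0.003,0,0,0,0,0.4,-0.02,0.01,0,0,0,0,0.4,-0.01,0.015,0,0,0,0]

```text
t: 43.2
tcp_pos: [0.4492, -0.225, 0.0752]
tool_rot: [-3.141, 0.001, 1.503]
contact_force: [0.0, 0.4, -0.7]
width: 0.0569
grip_force: 63.6
```

jog_arm:
  deltas: [0.4,-0.0061,0.02,0,0,0,0,0.4,-0.0061,0.02,0,0,0,0,0.4,-0.0061,0.02,0,0,0,0,0.4,-0.0061,0.02,0,0,0,0,0.4,-0.0061,0.02,0,0,0,0,0.4,-0.0061,0.02,0,0,0,0,0.4,-0.0061,0.02,0,0,0,0,0.4,0,0.01,0,0,0,0,0.4,0,0,0,0,0,0,0.4,0,0,0,0,0,0]

```text
t: 44.03
tcp_pos: [0.5968, -0.2743, 0.0746]
tool_rot: [-3.14, -0.001, 1.506]
contact_force: [0.8, -0.5, -0.7]
width: 0.0564
grip_force: 63.7
```

```bash
python3 - <<'E'
from h import *
S=snap('scene','scene11');go(.5998,-.2759,.03,86.4)
for s in range(1): 
  x,r=fit_tray([load('top0'),],'yellow',0);print(x)
E
```

```text
tcp [ 0.5965 -0.2742  0.0749] yaw 86.29 F [ 0.7 -0.3 -0.1] w 0.0566 gf 63.7 t 44.08
 tool mm total [-1.4  3.4 44.9] rz total -0.1
[ 0.60180411 -0.23379325 -0.06197129  0.        ]
```

jog_arm:
  deltas: [0.4,-0.0015,0.003,0.005,0,0,0,0.4,0,0,0.01,0,0,0,0.4,0,0,0.012,0,0,0,0.4,0,0,0.012,0,0,0,0.4,0,0,0.01,0,0,0,0.4,0,0,0.008,0,0,0,0.4,0,0,0.005,0,0,0,0.4,0,0,0.003,0,0,0,0.4,0,0,0.001,0,0,0,0.4,0,0,0,0,0,0]

```text
t: 44.92
tcp_pos: [0.6001, -0.2763, 0.0098]
tool_rot: [3.141, 0.0, 1.506]
contact_force: [-0.0, 0.8, 0.2]
width: 0.0563
grip_force: 63.7
```

jog_arm:
  deltas: [0.4,0,0,0.0005,0,0,0,0.4,0,0,0,0,0,0,0.4,0,0,0,0,0,0,0.4,0,0,0,0,0,0,0.4,0,0,0,0,0,0,0.4,0,0,0,0,0,0,0.4,0,0,0,0,0,0,0.4,0,0,0,0,0,0,0.4,0,0,0,0,0,0,0.4,0,0,0,0,0,0]

```text
t: 45.75
tcp_pos: [0.6, -0.2762, 0.0092]
tool_rot: [-3.142, -0.0, 1.506]
contact_force: [-0.5, -0.3, -0.5]
width: 0.0567
grip_force: 63.7
```

jog_arm:
  deltas: [0.4,0,0,0.001,0,0,0,0.4,0,0,0,0,0,0,0.4,0,0,0.001,0,0,0,0.4,0,0,0,0,0,0,0.4,0,0,0.0006,0,0,0,0.4,0,0,0,0,0,0,0.4,0,0,0,0,0,0,0.4,0,0,0,0,0,0,0.4,0,0,0,0,0,0,0.4,0,0,0,0,0,0]

```text
t: 46.58
tcp_pos: [0.6, -0.2762, 0.0067]
tool_rot: [3.141, 0.0, 1.506]
contact_force: [0.5, 0.0, -0.7]
width: 0.0568
grip_force: 63.7
```

jog_arm:
  deltas: [0.4,0,0,0.0005,0,0,0,0.4,0,0,0,0,0,0,0.4,0,0,0.0005,0,0,0,0.4,0,0,0,0,0,0,0.4,0,0,0.0004,0,0,0,0.4,0,0,0,0,0,0,0.4,0,0,0,0,0,0,0.4,0,0,0,0,0,0,0.4,0,0,0,0,0,0,0.4,0,0,0,0,0,0]

```text
t: 47.42
tcp_pos: [0.6001, -0.2763, 0.0059]
tool_rot: [3.141, 0.0, 1.506]
contact_force: [-1.5, 0.9, 5.2]
width: 0.0565
grip_force: 64.1
```

Touchdown. I'll open, then retreat up and back.

jog_arm:
  deltas: [0.7,0,0,0,0,0,0,0.75,0,0,0,0,0,0,0.8,0,0,0,0,0,0,0.85,0,0,0,0,0,0,0.9,0,0,0,0,0,0,0.9,0,0,0,0,0,0,0.9,0,0,-0.005,0,0,0,0.9,0,0,-0.015,0,0,0,0.9,0,0,-0.02,0,0,0,0.9,0,0,-0.02,0,0,0]

```text
t: 48.25
tcp_pos: [0.5996, -0.276, 0.0655]
tool_rot: [-3.14, -0.001, 1.506]
contact_force: [-0.2, -0.7, 0.1]
width: 0.0769
grip_force: 0.0
```

jog_arm:
  deltas: [0.9,0,0,-0.02,0,0,0,0.9,0,0,-0.02,0,0,0,0.9,0,-0.03,-0.02,0,0,0,0.9,0,-0.03,-0.02,0,0,0,0.9,0,-0.03,0,0,0,0,0.9,0,-0.03,0,0,0,0,0.9,0.03,-0.03,0,0,0,0,0.9,0.03,-0.03,0,0,0,0,0.9,0.03,-0.02,0,0,0,0,0.9,0.03,0,0,0,0,0]

```text
t: 49.08
tcp_pos: [0.4065, -0.1439, 0.1459]
tool_rot: [3.141, 0.001, 1.504]
contact_force: [0.2, 0.6, 0.2]
width: 0.0771
grip_force: 0.0
```

```bash
python3 - <<'E'
from h import *
S=snap('scene','scene12');T=snap('top','top12');go(.4,-.1,.2)
a=cv2.resize(S['image'][160:320,190:350,::-1],(590,590),interpolation=cv2.INTER_CUBIC)
b=cv2.resize(T['image'][190:290,310:370,::-1],(210,350),interpolation=cv2.INTER_CUBIC)
c=np.zeros((590,800,3),'u1');c[:,:590]=a;c[:350,590:]=b;cv2.imwrite('pics/final.png',c)
E
```

```text
tcp [ 0.409  -0.1417  0.1464] yaw 86.47 F [ 0.7 -0.8 -0.3] w 0.0768 gf 0.0 t 49.18
 tool mm total [ 41.1 -11.5 -53.6] rz total None
```

View pics/final.png

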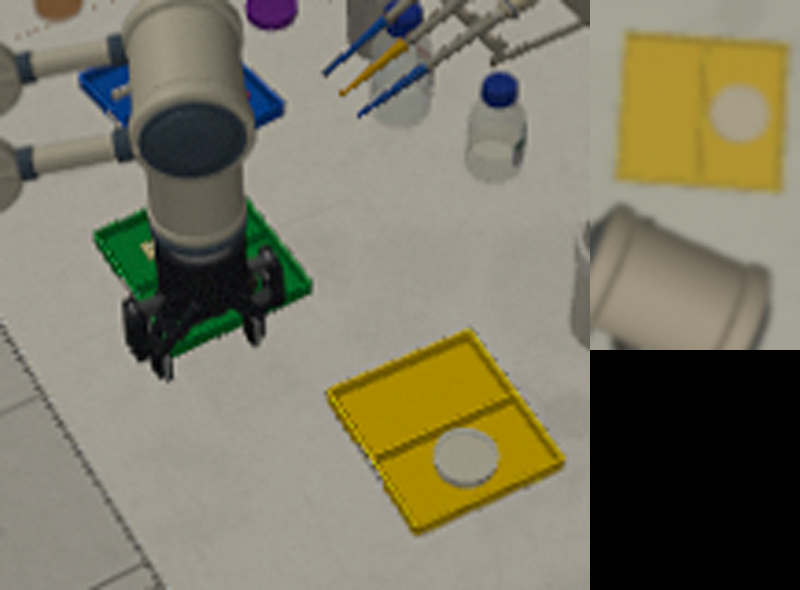

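The final picture shows the dish flat in the yellow tray's −y bay (scene px about 316,284) and the hand clear of everything. I'll let the arm come to rest and hand in.

jog_arm:
  deltas: [0.9,0,0,-0.01,0,0,0,0.9,0,0,-0.01,0,0,0,0.9,0,0,0,0,0,0,0.9,0,0,0,0,0,0,0.9,0,0,0,0,0,0,0.9,0,0,0,0,0,0,0.9,0,0,0,0,0,0,0.9,0,0,0,0,0,0,0.9,0,0,0,0,0,0,0.9,0,0,0,0,0,0]

```text
t: 50.02
tcp_pos: [0.4091, -0.1446, 0.165]
tool_rot: [-3.141, -0.0, 1.506]
contact_force: [0.3, 0.3, 0.3]
width: 0.0765
grip_force: 0.0
```

```bash
python3 -c "
from h import *
print(env.sign_off())"
```

```text
the job is handed in; nothing more can be done
None
```

The job is handed in at about 50 s: markers in the blue tray, rack and cap strip in the green, petri dish level in the yellow, each flat in its own bay in the last pictures, with the bottle and timer left alone.

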